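Snap a door knob onto its spindle and proof-pull it

ROBOT

A 6-joint arm with a two-finger parallel gripper is mounted at the origin on the work surface. World frame = base frame: x ahead of the robot, y to its left, z up, the work surface at z = 0. Lengths are in m, angles in rad, forces in N, time in s.
With the tool pointing down it reaches from about 0.325 to 1 m from the base axis. Payload 5.1 kg.
Tool frame: the origin (TCP) lies at the very end of the fingers, on their centre line; the grasp point (between the pads) lies 19 mm behind it; z points along the fingers, y is the direction in which the jaws open and shut (so a half turn about z gives the same grasp; the last joint's range is limited). The gripper opens to 85 mm and grips with 20 to 120 N. Pads are 22 mm wide; open, the fingers measure 114 mm over their backs; the gripper's body (76 mm by 85 mm) begins 54 mm behind the grasp point. The pads swing forward as they close: fully open they stand 13 mm farther back than shut.
Start: joints at [-1.367, 0.124, 1.65, -0, 1.367, -0.083], TCP at [0.184, -0.623, 0.231] pointing down, gripper open.
Joint ranges: [-2.61, 2.61], [-1.02, 2.33], [0.03, 2.71], [-1.35, 4.49], [0.32, 2.68], [-2.91, 2.91]. Speed limits (rad/s): [2.57, 2.57, 3.14, 3.14, 3.14, 3.14].

INTERFACE

Orientations are given as a unit quaternion [w, x, y, z].
In Python, from plant import get_obs, grab_frame, hand_in gives the robot as it stands. The module is installed in compiled form; this text tells all that it offers.
- The arm moves only by the shell command python3 -m inch 'ROWS' [FORCE]. ROWS is text: rows parted by semicolons, each of 7 numbers parted by spaces: the opening in per cent of the stroke, from 0 (shut) to 100 (fully open), then the shift along the tool's x, y, z each as a share of 0.025 m, from -1 to 1, then the turn, a rotation vector about the tool's x, y, z each as a share of 6 degrees, from -1 to 1. In form: claw dx dy dz ax ay az; .... A call has 1 to 5 rows; each row shifts and turns the pose as measured when the row begins, along the tool's axes as they then stand; what a row does not reach is not made up. A row lasts 1/10 s, in which the tool goes at most 50 mm and 8.59 degrees, less where a joint would pass 70% of its speed; a pose out of reach is approached as far as the arm can. A call with a number of a shift or a turn outside -1 to 1 is refused whole. A call with a gripper value outside its range is refused whole. The fingers move at their own pace and stop on an object; FORCE is the grip in N (left out, the last holds). Time passes only in rows, so rows that do not move let the fingers close. It gives the time, the measured TCP pose, the force and the opening at its end, in the units of the state.
- get_obs(): the state, without advancing time (a new reading comes with each control period).
- grab_frame(name): name is "side" or "top" or "wrist"; returns a dict with "img" (480x640x3 uint8, red, green, blue), "K" (3x3 intrinsics, pixels), "world_to_cam" (4x4, takes a point from world to camera coordinates). Camera axes: x right, y up, looking along -z (the intrinsics and any distortion apply to the point x, -y, -z); pixel columns grow to the right and rows downward; lengths in m; the calibration is good to about 2 mm. A picture is of the moment at which its call begins. There is no depth.
- hand_in(): hands the job in, once; it reports no verdict.
The state is a dict: "clock": time; "joints": joint angles; "qd": joint speeds; "tau": joint torques, N m; "ee_pos": TCP position; "orientation": TCP orientation; "contact_force": force on the tool from outside, world axes, zero at the start; "torque": the same for the moment, N m; "finger_gap": finger opening in m.
Only numpy, scipy, OpenCV 4.12 (cv2) and the standard library are available. Lean on these libraries where they do the work, as an engineer would, in place of code of your own. Each camera call takes 0.05 s, during which the arm holds its last target.

TASK

Take the oblong steel door knob and push it, gently, down onto the square spindle of the lock in the test stand until its hidden spring catch snaps in and the knob sits home on the round rose. Then prove that it holds: pull it straight up with about 15 newtons for two seconds, let it back down and let go, leaving it on the spindle. Never push or pull harder than 25 newtons, and leave the other things on the bench alone.

Things in the scene. Friction and masses are not known exactly. Their poses are not given: they have to be found in the camera images.
- knob_grip (a point): centre of the head of the loose oblong door knob (brushed steel, 200 to 300 g), 58 mm above its foot. The head is a block 70 mm long (x) by 34 mm wide (y) by 26 mm tall (46 to 72 mm above the foot), grasped across its 34 mm width. Below it a square neck 32 x 32 mm, and at the foot a flange 40 x 40 mm, 9 mm thick. It starts standing upright on its foot. z up, along the socket
- knob_foot (a point): centre of the knob's underside, at the mouth of its square socket: 13 x 13 mm, sides parallel to the knob's x and y, 46 mm deep, with a groove cut all round inside from 9 to 33 mm above the foot, in which the catch snaps. It fits in any of the four quarter turns
- rose_top (a point): centre of the top of the round steel rose (56 mm across) of the lock, where the square spindle comes out: the knob is home when its foot rests here. x and y parallel to the spindle's sides, z up. The lock (flat dark case 66 x 128 mm, long along y) is fixed on the sprung platen of a grey test stand (100 x 150 mm); the rose's top is about 70 mm above the bench. The stand is fixed to the bench
- spindle_tip (a point): top of the square spindle, 42 mm above the rose: 10 x 10 mm, its last 8 mm a cone. From its +x side a brass spring catch sticks out 6 mm, 10 mm tall, flat underside 11 to 21 mm above the rose (set differently each time), sloping top. Pushing over it takes 4 to 12 N; it snaps 2 to 12 mm before home. The knob then has that much (unknown) free play upwards before the catch takes the pull
- platen (a joint): rise of the stand's sprung platen (with the lock and the knob on it), m: 0 unloaded, positive when pulled up, negative when pushed down, 7000 N/m either way (15 N of pull = 0.0021; 25 N = 0.0036; the resting knob's weight = -0.0004). A black pointer at the stand's -y end shows it. This is the true pull on the knob less its weight
- round_knob: bystander: round steel door knob, 54 mm across, 58 mm tall, standing on the bench; origin at the centre of its underside
- padlock: bystander: brass padlock standing with its shackle up, 26 x 46 mm, 65 mm tall; origin at the centre of its underside
- cylinder_lock: bystander: brass lock cylinder, 62 mm long, 31 mm tall; origin at the centre of its underside
- key_a: bystander: steel key, 55 mm long, lying; origin at the centre of its underside
- key_b: bystander: brass key, 55 mm long, lying; origin at the centre of its underside
- driver: bystander: black-handled screwdriver, lying; origin at the centre of its underside
- tape: bystander: roll of tape lying flat, 100 mm across, 25 mm tall; origin at the centre of its underside
There are look-alikes about, which are no part of the job. What is shaped like the part that bears knob_grip but blue is not meant.

How it is judged:
On the way, in this order (a step that is already met when the one before it is completed fails the run):
1. the knob is pushed home on the spindle (foot within 1.5 mm of the rose) (horizontal distance between knob_foot and rose_top below 0.004 m and angle between the z axis of knob_foot and the z axis of rose_top, either way round below 0.12 rad and z of knob_foot in the frame of rose_top below 0.0015 m), for 0.1 s.
2. the knob, held by the catch, is pulled up with 10 to 20 N for 1.5 s without a break (horizontal distance between knob_foot and rose_top below 0.004 m and angle between the z axis of knob_foot and the z axis of rose_top, either way round below 0.12 rad and z of knob_foot in the frame of rose_top between 0.0012 and 0.015 m and value of joint platen between 0.00143 and 0.00286 m), for 1.5 s.
At the end, for the whole second after the job is handed in: the knob stands on the spindle, caught (foot less than 14.5 mm above the rose, within the catch's free play, within 4 mm of its centre, tilted under 0.12 rad), and the platen is unloaded (-1 to +0.7 mm) (horizontal distance between knob_foot and rose_top below 0.004 m and angle between the z axis of knob_foot and the z axis of rose_top, either way round below 0.12 rad and z of knob_foot in the frame of rose_top between -0.002 and 0.0145 m and value of joint platen between -0.001 and 0.0007 m); the robot touches nothing.
It fails at once if the knob or lock is pushed down with more than 25 N (platen below -3.6 mm) (value of joint platen below -0.0036 m).
It fails at once if the knob or lock is pulled up with more than 25 N (platen above 3.6 mm) (value of joint platen above 0.0036 m).
It fails at once if a bystander is moved by more than 20 mm (distance of any of round_knob, padlock, cylinder_lock, key_a, key_b, driver, tape from where it was at the start of the episode above 0.02 m).
It also fails if it takes over 53 s, if anything falls off the work surface, if the arm or the gripper's body presses on something with over 40 N, if the wrist force passes 120 N, or if a joint passes its speed limit or range.

## Working session

There is one attempt and no reset: what is moved stays moved. The work goes in short steps, Python scripts to look and compute and a shell command to move; the robot and the scene stay as the last step left them, time stands still between calls to the robot, and variables do not carry over. Pictures are saved under pics/ and viewed, and the job is handed in when it is done.

```bash
mkdir -p pics
cat > h.py <<'E'
import numpy as np, cv2
from plant import get_obs, grab_frame, hand_in
def snap(n,f):
    d=grab_frame(n); cv2.imwrite(f'pics/{f}.png',d['img'][:,:,::-1]); np.savez(f'pics/{f}.npz',**{k:d[k] for k in('img','K','world_to_cam')}); return d
def load(f): return np.load(f'pics/{f}.npz')
def ray(d,u,v):
    K=d['K'];T=d['world_to_cam'];p=np.linalg.inv(K)@[u,v,1];R=T[:3,:3]
    return -R.T@T[:3,3], R.T@np.array([p[0],-p[1],-p[2]])
def onz(d,u,v,z):
    o,r=ray(d,u,v);return o+r*(z-o[2])/r[2]
def proj(d,P):
    T=d['world_to_cam'];c=T[:3,:3]@P+T[:3,3];q=d['K']@[c[0],-c[1],-c[2]];return q[:2]/q[2]
def tri(d1,p1,d2,p2):
    a,r=ray(d1,*p1);b,s=ray(d2,*p2)
    t=np.linalg.lstsq(np.c_[r,-s],b-a,rcond=None)[0];A=a+t[0]*r;B=b+t[1]*s
    return (A+B)/2,np.linalg.norm(A-B)
E
python3 -c "
from h import *
print(get_obs())
for n in('top','side','wrist'):
  d=snap(n,n+'0');print(n,d['K'],d['world_to_cam'])"
```

```text
{'clock': 0.0, 'joints': array([-1.36660319e+00,  1.24491682e-01,  1.65167181e+00, -2.23948017e-05,
        1.36751266e+00, -8.25978531e-02]), 'qd': array([-0.00106769, -0.00063627, -0.00087572,  0.0004261 ,  0.00040669,
        0.00024778]), 'tau': array([-1.04397920e-04, -4.23618150e+01, -3.65453839e+01, -9.54774487e-05,
        7.05258004e-03, -2.17152393e-05]), 'ee_pos': array([ 0.18371193, -0.62285795,  0.23006301]), 'orientation': array([-1.03915717e-03,  9.89735609e-01,  1.42906748e-01, -7.42410323e-05]), 'contact_force': array([ 0.40702996, -0.46609849, -0.00572975]), 'torque': array([ 0.02689236, -0.03346228,  0.02675271]), 'finger_gap': 0.08495443782240748}
top [[444.32544839   0.         331.99738732]
 [  0.         444.32544839 233.9155977 ]
 [  0.           0.           1.        ]] [[ 0.02145321 -0.99860849  0.04817521 -0.02314596]
 [ 0.98195053  0.03010348  0.18672688 -0.58235766]
 [-0.18791729  0.04329978  0.98122995 -0.87531795]
 [ 0.          0.          0.          1.        ]]
side [[490.06165329   0.         325.76249266]
 [  0.         490.06165329 242.6209387 ]
 [  0.           0.           1.        ]] [[ 0.99651958 -0.0798051   0.02408046 -0.57894757]
 [ 0.03263667  0.63933842  0.76823254 -0.08980631]
 [-0.07670444 -0.76477286  0.63971782 -0.9661867 ]
 [ 0.          0.          0.          1.        ]]
wrist [[405.11146908   0.         320.14452036]
 [  0.         405.11146908 241.06556065]
 [  0.           0.           1.        ]] [[ 0.28289709 -0.95914832 -0.00193612 -0.64923149]
 [ 0.92262049  0.27267402 -0.27280086  0.03506532]
 [ 0.26218441  0.07538826  0.96206858 -0.37834523]
 [ 0.          0.          0.          1.        ]]
```

View pics/top0.png

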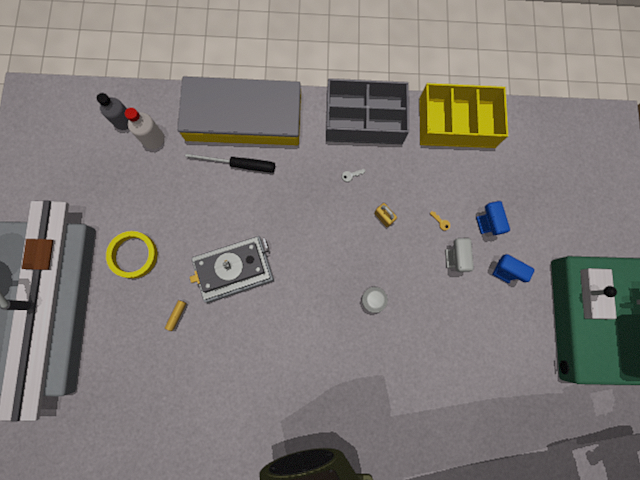

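View pics/side0.png

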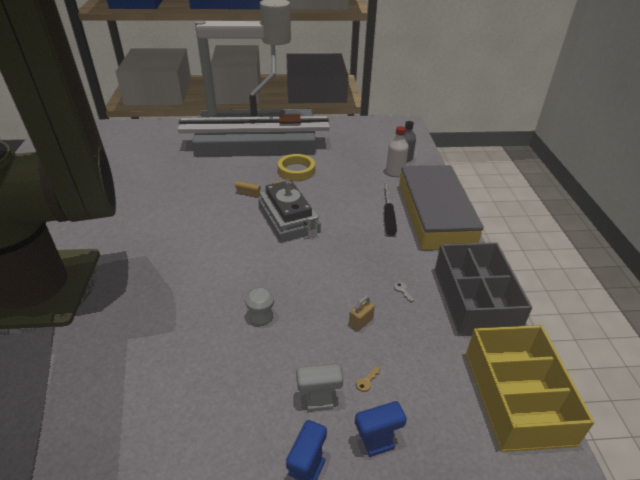

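View pics/wrist0.png

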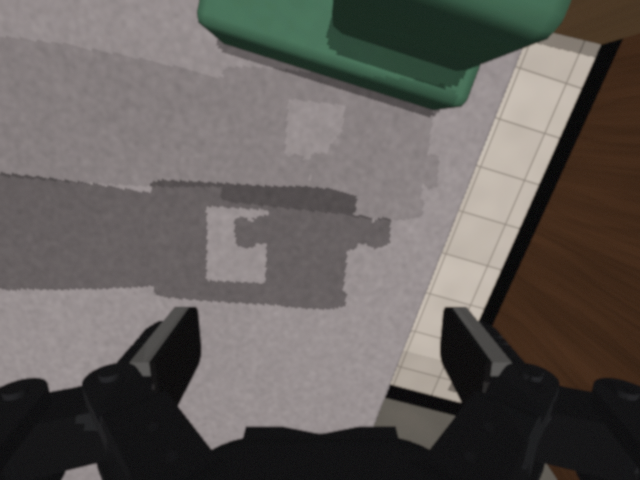

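Top view: candidates shaped like an oblong knob are the grey one at (461,255) and the blue ones at (495,218) and (513,268). In the side view they are at (320,385), (381,427) and (307,453). The grey one is brushed steel and fits the description; the blue ones are look-alikes. The lock stand is at top (232,268), side (290,205). I'll confirm this with enlarged crops.

```bash
python3 -c "
from h import *
t=cv2.imread('pics/top0.png');s=cv2.imread('pics/side0.png')
def c(i,x,y,w,h,W=400,H=300): return cv2.resize(i[y:y+h,x:x+w],(W,H),interpolation=cv2.INTER_CUBIC)
a=np.vstack([np.hstack([c(t,425,220,80,60),c(t,180,225,108,81)]),np.hstack([c(s,270,350,100,75),c(s,240,165,100,75)])])
cv2.imwrite('pics/crop0.png',a)"
```

```text
(no output)
```

View pics/crop0.png

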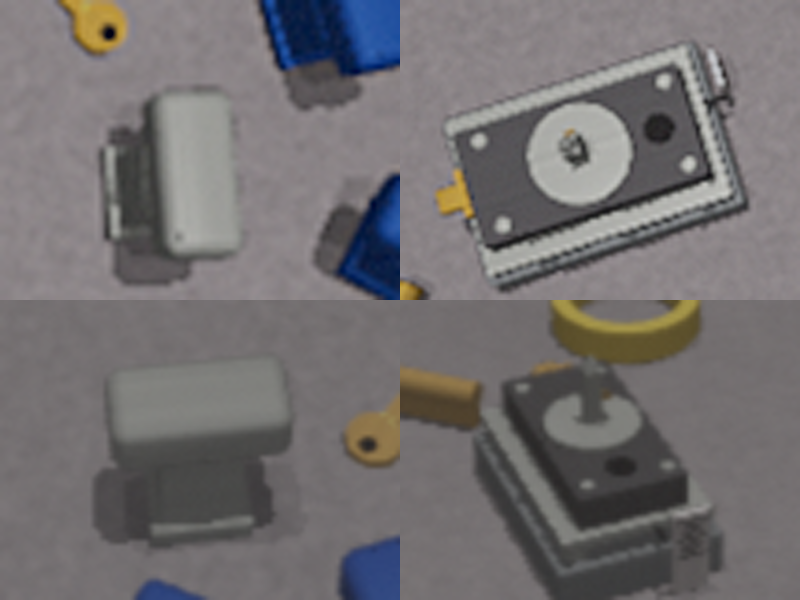

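```bash
python3 -c "
from h import *
d=load('top0')
# points from crop: top crop knob scale 5, origin (425,220); lock scale 3.704, origin (180,225)
img=d['img'].astype(int)
# knob head top mask: bright
g=img.sum(2)/3
m=np.zeros(g.shape,np.uint8); m[232:278,448:478]=(g[232:278,448:478]>140)
n,l,st,ce=cv2.connectedComponentsWithStats(m); k=1+np.argmax(st[1:,4]); print(st[k],ce[k])
c=cv2.findContours((l==k).astype(np.uint8),0,1)[0][0][:,0]
P=np.array([onz(d,u,v,.070)[:2] for u,v in c]); r=cv2.minAreaRect((P*1000).astype(np.float32)); print('knob',r, onz(d,*ce[k],.072))
# rose
x0,y0,w,h=205,245,50,50
m=np.zeros(g.shape,np.uint8); m[248:285,208:252]=(g[248:285,208:252]>130)
n,l,st,ce=cv2.connectedComponentsWithStats(m)
for k in range(1,n):
  if st[k,4]>100: 
    c=cv2.findContours((l==k).astype(np.uint8),0,1)[0][0]; e=cv2.fitEllipse(c); print('rose',e,onz(d,*e[0],.070))
# case dark
m=np.zeros(g.shape,np.uint8); m[225:305,185:285]=(g[225:305,185:285]<100)
cv2.imwrite('pics/m.png',cv2.resize(m[225:305,185:285]*255,(800,640),interpolation=0))
"
```

```text
[457 239  16  31 408] [464.68627451 254.125     ]
knob ((546.252197265625, -284.48638916015625), (63.17532730102539, 29.846834182739258), 2.580277681350708) [ 0.54545755 -0.282936    0.072     ]
rose ((216.9756622314453, 250.4058074951172), (6.819372177124023, 25.58686637878418), 79.4710464477539) [0.53891841 0.22461019 0.07      ]
rose ((228.03623962402344, 265.99371337890625), (26.47041893005371, 27.357397079467773), 65.95577239990234) [0.50792158 0.2004353  0.07      ]
```

View pics/m.png

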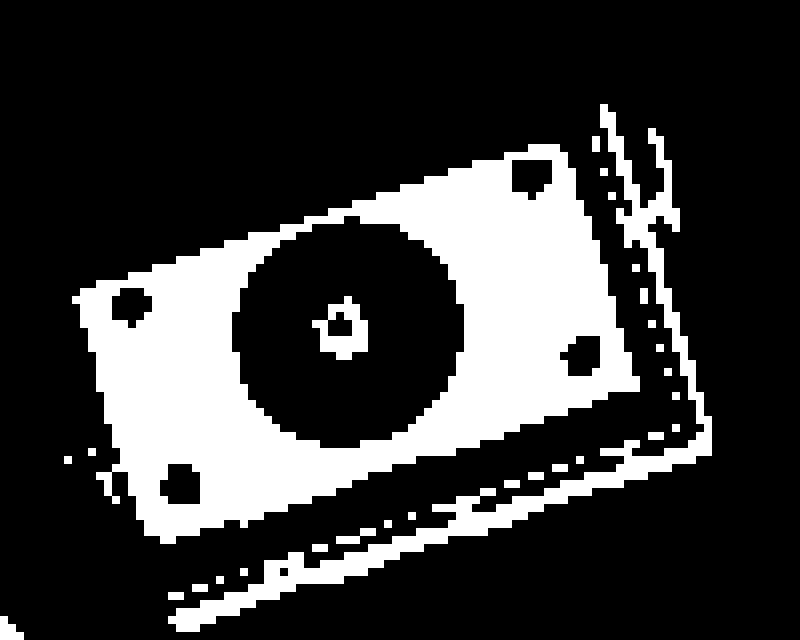

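```bash
python3 -c "
from h import *
d=load('top0')
g=d['img'].astype(int).sum(2)/3
m=(g<100).astype(np.uint8)
n,l,st,ce=cv2.connectedComponentsWithStats(m[225:305,185:285])
k=l[270-225,250-185]; c=cv2.findContours((l==k).astype(np.uint8),0,1)[0][0][:,0]+[185,225]
P=np.array([onz(d,u,v,.060)[:2] for u,v in c]); r=cv2.minAreaRect((P*1000).astype(np.float32)); print(r); print(cv2.boxPoints(r))
m=np.zeros(g.shape,np.uint8); m[232:278,448:478]=(g[232:278,448:478]>140)
c=max(cv2.findContours(m,0,1)[0],key=len)[:,0]
P=np.array([onz(d,u,v,.070)[:2] for u,v in c])*1000
print(cv2.boxPoints(cv2.minAreaRect(P.astype(np.float32))))
for s in (-1,1):
  q=P[(np.abs(P[:,0]-546)<24)&(s*(P[:,1]+284)>0)]; f=np.polyfit(q[:,0],q[:,1],1);print(np.degrees(np.arctan(f[0])),np.polyval(f,546))
"
```

```text
((505.2795715332031, 202.40151977539062), (69.79693603515625, 134.86175537109375), 19.904438018798828)
[[449.50888 253.92293]
 [495.42288 127.11758]
 [561.0503  150.88011]
 [515.1362  277.68546]]
[[ 514.0247  -271.00015]
 [ 515.36835 -300.81674]
 [ 578.4797  -297.97263]
 [ 577.13605 -268.15604]]
3.8264362754683248 -296.73700511394037
1.8916931756876671 -270.662056553817
```

```bash
cat >> h.py <<'E'
from scipy.spatial.transform import Rotation as Ro
def go(x,y,z,yaw=None):
    o=get_obs();q=o['orientation'];R=Ro.from_quat([q[1],q[2],q[3],q[0]])
    d=np.array([x,y,z])-o['ee_pos'];X=R.as_matrix()
    cy=np.degrees(np.arctan2(X[1,0],X[0,0]))
    print('t',o['clock'],'pos',o['ee_pos'].round(4),'F',o['contact_force'].round(2),'gap',round(o['finger_gap'],4),'yaw',cy.round(2),'tilt',X[:2,2].round(4))
    print('shift units total',(X.T@d/0.025).round(3))
    if yaw is not None:
        Rt=Ro.from_euler('z',yaw,degrees=True)*Ro.from_euler('x',180,degrees=True)
        print('rot units total',(np.degrees((R.inv()*Rt).as_rotvec())/6).round(3))
E
python3 -c "
from h import *
go(.25,-.35,.25,2.9)
d=load('top0')
for p in [(497,260),(482,208),(475,235),(560,258),(560,380),(435,222)]: print(p,onz(d,*p,.06).round(3))"
```

```text
t 0.15 pos [ 0.1837 -0.623   0.2303] F [-0.4   0.98 -0.1 ] gap 0.0856 yaw 16.43 tilt [-0.0003  0.0016]
shift units total [ 5.631 -9.726 -0.771]
rot units total [-0.016  0.     2.255]
(497, 260) [ 0.537 -0.356  0.06 ]
(482, 208) [ 0.648 -0.328  0.06 ]
(475, 235) [ 0.589 -0.311  0.06 ]
(560, 258) [ 0.545 -0.492  0.06 ]
(560, 380) [ 0.297 -0.473  0.06 ]
(435, 222) [ 0.614 -0.226  0.06 ]
```

```bash
python3 -m inch '60 0.5 -1 -0.08 0 0 0; 60 0.5 -1 -0.08 0 0 0; 60 0.5 -1 -0.08 0 0 0; 60 0.5 -1 -0.08 0 0 0; 60 0.5 -1 -0.08 0 0 0' 40; python3 -m inch '60 0.5 -1 -0.08 0 0 0; 60 0.5 -1 -0.08 0 0 0; 60 0.5 -1 -0.08 0 0 0; 60 0.5 -1 -0.08 0 0 0; 60 0.5 -1 -0.08 0 0 0'; python3 -c "
from h import *
go(.44,-.286,.26,2.9)"
```

```text
clock: 0.65
ee_pos: [0.2077, -0.4821, 0.2371]
orientation: [-0.004, 0.99, 0.141, -0.0]
contact_force: [0.4, -0.5, 0.8]
finger_gap: 0.0514
clock: 1.15
ee_pos: [0.2328, -0.3378, 0.2463]
orientation: [-0.005, 0.99, 0.141, -0.001]
contact_force: [0.7, -0.2, -0.3]
finger_gap: 0.0513
t 1.15 pos [ 0.2328 -0.3378  0.2463] F [ 0.75 -0.2  -0.33] gap 0.0513 yaw 16.17 tilt [-0.0027  0.0101]
shift units total [ 8.539  0.312 -0.548]
rot units total [-0.1    0.009  2.211]
```

```bash
python3 -m inch '60 0.9 0 -0.06 0 0 0.4; 60 0.9 0 -0.06 0 0 0.4; 60 0.9 0.05 -0.06 0 0 0.4; 60 0.9 0.05 -0.06 0 0 0.4; 60 0.9 0.1 -0.06 0 0 0.4'; python3 -m inch '60 0.9 0.1 -0.06 -0.05 0 0.1; 60 0.9 0.1 -0.06 -0.05 0 0.1; 60 0.9 0.1 0 0 0 0; 60 0.3 0 0 0 0 0;60 0 0 0 0 0 0'; python3 -c "
from h import *
go(.45,-.286,.26,2.9); d=snap('wrist','wrist1'); print(ray(d,320,240))"
```

```text
clock: 1.65
ee_pos: [0.3454, -0.3161, 0.2534]
orientation: [-0.004, 0.999, 0.032, -0.001]
contact_force: [-0.3, -0.7, 0.5]
finger_gap: 0.0514
clock: 2.15
ee_pos: [0.425, -0.3182, 0.2546]
orientation: [0.0, 1.0, 0.023, -0.002]
contact_force: [-0.3, -0.6, -0.5]
finger_gap: 0.0512
t 2.15 pos [ 0.425  -0.3182  0.2546] F [-0.33 -0.61 -0.54] gap 0.0512 yaw 2.58 tilt [-0.0037 -0.0004]
shift units total [ 1.058 -1.24  -0.219]
rot units total [ 0.002  0.035 -0.054]
(array([ 0.4949931 , -0.31525418,  0.39651429]), array([-0.27379129, -0.01173593, -0.96172119]))
```

View pics/wrist1.png

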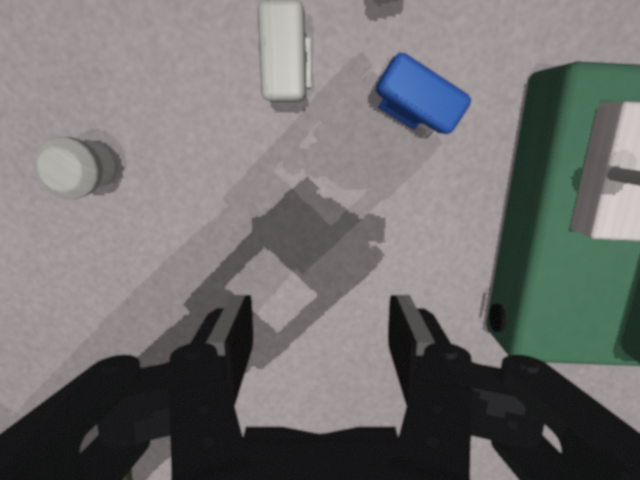

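The wrist view shows the grey knob at (284,50), the blue look-alike at (422,92) and the round knob at (68,167). I'll move closer.

```bash
python3 -m inch '60 0.9 -0.35 0.1 0 0 0; 60 0.9 -0.35 0.1 0 0 0; 60 0.9 -0.35 0.1 0 0 0; 60 0.3 -0.2 0 0 0 0;60 0 0 0 0 0 0'; python3 -c "
from h import *
go(.545,-.286,.039,2.9); d=snap('wrist','wrist2')
g=d['img'].astype(int).sum(2)/3
"
```

```text
clock: 2.7
ee_pos: [0.4951, -0.2839, 0.2465]
orientation: [0.0, 1.0, 0.02, -0.003]
contact_force: [-0.8, -0.6, -0.2]
finger_gap: 0.0513
t 2.7 pos [ 0.4951 -0.2839  0.2465] F [-0.82 -0.58 -0.17] gap 0.0513 yaw 2.26 tilt [-0.0064 -0.0011]
shift units total [2.044 0.155 8.287]
rot units total [ 0.008  0.061 -0.107]
```

View pics/wrist2.png

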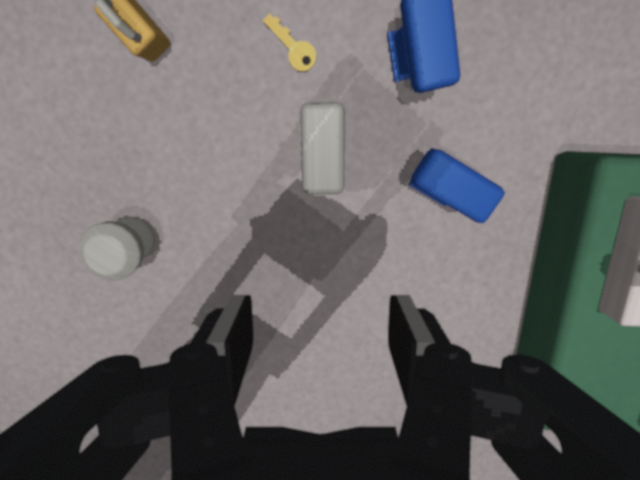

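```bash
python3 -c "
from h import *
d=load('wrist2');im=d['img'].astype(int)
hsv=cv2.cvtColor(d['img'],cv2.COLOR_RGB2HSV)
print(im[150,322],im[150,290],im[150,360],im[110,310],im[185,340])
x0,x1,y0,y1=290,358,92,202
dif=im[:,:,1]-im[:,:,0]
print(dif[150,295:352:3],im[150,295:352:3,1])
m=np.zeros(dif.shape,np.uint8);m[y0:y1,x0:x1]=dif[y0:y1,x0:x1]>=3
m=cv2.morphologyEx(m,2,np.ones((3,3)))
c=max(cv2.findContours(m,0,1)[0],key=len)[:,0]
print(cv2.boundingRect(c))
P=np.array([onz(d,u,v,.068)[:2] for u,v in c])*1000
r=cv2.minAreaRect(P.astype(np.float32));print(r)
cx,cy=r[0]
for s in (-1,1):
  q=P[(np.abs(P[:,0]-cx)<24)&(s*(P[:,1]-cy)>0)]; f=np.polyfit(q[:,0],q[:,1],1);print(np.degrees(np.arctan(f[0])),np.polyval(f,cx))
"
```

```text
[167 166 161] [143 135 135] [140 133 133] [169 168 162] [145 143 138]
[-8 -7 -2 -2 -1 -1 -1 -1 -1 -1 -1 -2 -1 -1 -1 -2 -2 -7 -7] [135 135 122 145 162 165 165 170 167 166 166 165 167 168 162 143 118 131
 134]Traceback (most recent call last):
  File "<string>", line 11, in <module>
    c=max(cv2.findContours(m,0,1)[0],key=len)[:,0]
      ~~~^^^^^^^^^^^^^^^^^^^^^^^^^^^^^^^^^^^^
ValueError: max() iterable argument is empty
```

```bash
cat > k.py <<'E'
from h import *
import sys
d=load(sys.argv[1]);im=d['img'].astype(int)
x0,x1,y0,y1=map(int,sys.argv[2:6])
dif=im[:,:,1]-im[:,:,0]
m=np.zeros(dif.shape,np.uint8);m[y0:y1,x0:x1]=dif[y0:y1,x0:x1]>=-4
m=cv2.morphologyEx(m,2,np.ones((3,3)))
c=max(cv2.findContours(m,0,1)[0],key=len)[:,0]
print(cv2.boundingRect(c))
P=np.array([onz(d,u,v,.064)[:2] for u,v in c])*1000
r=cv2.minAreaRect(P.astype(np.float32));print(r)
cx,cy=r[0]
for s in (-1,1):
  q=P[(np.abs(P[:,0]-cx)<24)&(s*(P[:,1]-cy)>0)]; f=np.polyfit(q[:,0],q[:,1],1);print(np.degrees(np.arctan(f[0])),np.polyval(f,cx))
E
python3 k.py wrist2 290 358 92 202; python3 -c "
import sys;sys.argv=['','wrist2','290','358','92','202']
exec(open('k.py').read())
print([tuple(proj(d,np.array([x,y,0.068])).round()) for x,y in [(.545,-.284)]])"
```

```text
(300, 102, 45, 93)
((546.1112060546875, -283.7666015625), (70.26151275634766, 34.045135498046875), 3.2033584117889404)
2.228671637904034 -300.54271179196024
2.738551166646475 -267.2235322326105
(300, 102, 45, 93)
((546.1112060546875, -283.7666015625), (70.26151275634766, 34.045135498046875), 3.2033584117889404)
2.228671637904034 -300.54271179196024
2.738551166646475 -267.2235322326105
[(np.float64(322.0), np.float64(151.0))]
```

```bash
python3 -m inch '60 0.5 0 0.5 0 0.03 -0.03; 60 0.5 0 0.7 0 0.03 -0.03; 60 0.5 0 0.7 0 0 0; 60 0.5 0 0.7 0 0 0;60 0 0 0.5 0 0 0'; python3 -c "
from h import *
go(.546,-.284,.039,2.6)"
```

```text
clock: 3.25
ee_pos: [0.5454, -0.2857, 0.1674]
orientation: [0.003, 1.0, 0.02, 0.003]
contact_force: [-0.8, -0.1, 0.3]
finger_gap: 0.0511
t 3.25 pos [ 0.5454 -0.2857  0.1674] F [-0.75 -0.07  0.34] gap 0.0511 yaw 2.33 tilt [ 0.0052 -0.0054]
shift units total [ 1.000e-03 -9.800e-02  5.137e+00]
rot units total [ 0.054 -0.048 -0.046]
```

```bash
python3 -m inch '60 0 -0.05 0.7 0.04 -0.04 -0.04; 60 0 -0.05 0.7 0 0 0; 60 0 0 0.7 0 0 0; 60 0 0 0.7 0 0 0;60 0 0 0.5 0 0 0'; python3 -c "
from h import *
go(.546,-.284,.039,2.6)"
```

```text
clock: 3.75
ee_pos: [0.5417, -0.284, 0.0775]
orientation: [-0.0, 1.0, 0.022, -0.001]
contact_force: [-0.4, 1.1, -0.8]
finger_gap: 0.0515
t 3.75 pos [ 0.5417 -0.284   0.0775] F [-0.37  1.13 -0.82] gap 0.0515 yaw 2.48 tilt [-0.0026  0.0002]
shift units total [0.174 0.008 1.539]
rot units total [-0.003  0.024 -0.021]
```

```bash
python3 -m inch '60 0.2 0 0.4 0 0.02 -0.02; 60 0.1 0 0.4 0 0 0; 60 0 0 0.35 0 0 0; 60 0 0 0.2 0 0 0;60 0 0 0 0 0 0'; python3 -c "
from h import *
go(.546,-.284,.039,2.6);snap('wrist','wrist3')"
```

```text
clock: 4.25
ee_pos: [0.5483, -0.2835, 0.039]
orientation: [-0.001, 1.0, 0.022, -0.001]
contact_force: [-1.0, 0.3, 0.7]
finger_gap: 0.0511
t 4.25 pos [ 0.5483 -0.2835  0.039 ] F [-1.05  0.26  0.72] gap 0.0511 yaw 2.57 tilt [-0.0027  0.0018]
shift units total [-0.093  0.016  0.002]
rot units total [-0.018  0.025 -0.005]
```

View pics/wrist3.png

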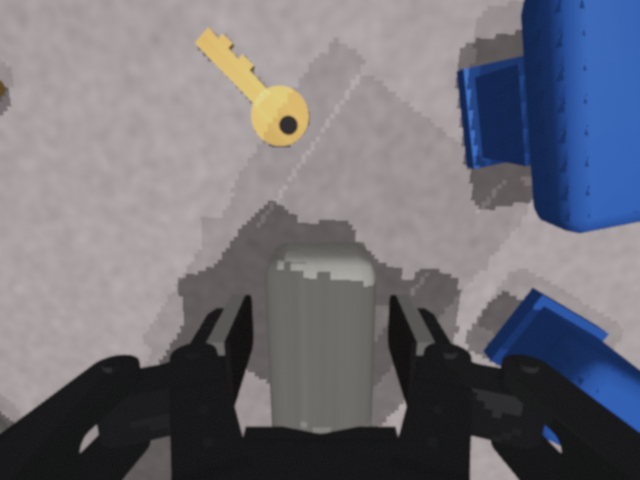

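Knob is centred between the pads (head at (322,330), pads at x 250 and 390). Closing.

```bash
python3 -m inch '60 -0.08 0 0 0 0.02 0; 30 0 0 0 0 0 0; 0 0 0 0 0 0 0; 0 0 0 0 0 0 0;0 0 0 0 0 0 0' 80;  python3 -m inch '0 0 0 0 0 0 0; 0 0 0 0 0 0 0'; python3 -c "
from h import *
go(.546,-.284,.2,2.6)"
```

```text
clock: 4.8
ee_pos: [0.5472, -0.2843, 0.0413]
orientation: [0.0, 1.0, 0.022, 0.001]
contact_force: [0.3, -0.4, -1.4]
finger_gap: 0.0328
clock: 5.0
ee_pos: [0.5471, -0.2842, 0.0412]
orientation: [0.0, 1.0, 0.022, 0.001]
contact_force: [0.2, -0.6, -1.6]
finger_gap: 0.033
t 5.0 pos [ 0.5471 -0.2842  0.0412] F [ 0.19 -0.62 -1.58] gap 0.033 yaw 2.57 tilt [ 0.0025 -0.0001]
shift units total [-0.026 -0.008 -6.352]
rot units total [ 0.002 -0.024 -0.004]
```

```bash
python3 -m inch '0 0 0 -0.3 0 0 0; 0 0 0 -0.6 0 0 0; 0 0 0 -1 0 0 0; 0 0 0 -1 0 0 0; 0 0 0 -1 0 0 0';  python3 -m inch '0 0 0 -1 0 0 0; 0 0 0 -1 0 0 0; 0 0 0 -0.8 0 0 0; 0 0 0 -0.3 0 0 0;0 0 0 0 0 0 0'; python3 -c "
from h import *
go(.43,.201,.22,19.9)"
```

```text
clock: 5.5
ee_pos: [0.5438, -0.2823, 0.1394]
orientation: [-0.003, 1.0, 0.022, -0.003]
contact_force: [0.4, -0.3, -1.7]
finger_gap: 0.0328
clock: 6.0
ee_pos: [0.5462, -0.2839, 0.2319]
orientation: [0.001, 1.0, 0.023, 0.003]
contact_force: [-0.4, 0.2, -2.6]
finger_gap: 0.0329
t 6.0 pos [ 0.5462 -0.2839  0.2319] F [-0.44  0.19 -2.58] gap 0.0329 yaw 2.58 tilt [ 0.006  -0.0023]
shift units total [ -3.775 -19.586   0.401]
rot units total [ 0.033 -0.052 -2.887]
```

```bash
python3 -m inch '0 0 -0.5 0 0 0 -0.2; 0 0 -1 0 0 0 -0.3; 0 0 -1 0 0 0 -0.3; 0 0 -1 0 0 0 -0.3; 0 0 -1 0 0 0 -0.3';  python3 -m inch '0 -0.2 -1 0 0 0 -0.3; 0 -0.2 -1 0 0 0 -0.3; 0 -0.2 -1 0 0 0 -0.3; 0 -0.2 -1 0 0 0 -0.3; 0 -0.2 -1 0 0 0 -0.3';  python3 -c "
from h import *
go(.427,.172,.22,19.9)"
```

```text
clock: 6.5
ee_pos: [0.5304, -0.1668, 0.2247]
orientation: [-0.002, 0.995, 0.098, -0.002]
contact_force: [-0.2, -0.4, -1.8]
finger_gap: 0.0332
clock: 7.0
ee_pos: [0.4658, -0.0427, 0.2158]
orientation: [-0.007, 0.983, 0.182, -0.009]
contact_force: [-0.1, 0.5, -1.5]
finger_gap: 0.0331
t 7.0 pos [ 0.4658 -0.0427  0.2158] F [-0.14  0.47 -1.54] gap 0.0331 yaw 21.03 tilt [-0.0198  0.0107]
shift units total [ 1.63  -8.574 -0.046]
rot units total [-0.162  0.142  0.188]
```

```bash
python3 -m inch '0 0.25 -1 -0.1 -0.05 0.05 0.06; 0 0.25 -1 -0.1 -0.05 0.05 0.06; 0 0.25 -1 -0.1 -0.05 0.05 0.06; 0 0.2 -1 -0.1 0 0 0; 0 0.2 -1 -0.1 0 0 0';  python3 -m inch '0 0.2 -1 0 0 0 0; 0 0.1 -1 0 0 0 0; 0 0.1 -0.7 0 0 0 0; 0 0 -0.3 0 0 0 0; 0 0 0 0 0 0 0';  python3 -c "
from h import *
go(.427,.172,.22,19.9);snap('wrist','wrist4');snap('top','top4')"
```

```text
clock: 7.5
ee_pos: [0.4396, 0.0924, 0.2197]
orientation: [-0.003, 0.984, 0.175, -0.007]
contact_force: [0.2, -0.9, -2.7]
finger_gap: 0.0329
clock: 8.0
ee_pos: [0.4146, 0.1729, 0.2123]
orientation: [-0.004, 0.983, 0.18, -0.014]
contact_force: [0.0, -0.3, -2.4]
finger_gap: 0.0325
t 8.0 pos [0.4146 0.1729 0.2123] F [ 0.01 -0.33 -2.38] gap 0.0325 yaw 20.8 tilt [-0.0288  0.0022]
shift units total [ 0.444  0.206 -0.321]
rot units total [-0.115  0.251  0.149]
```

View pics/wrist4.png

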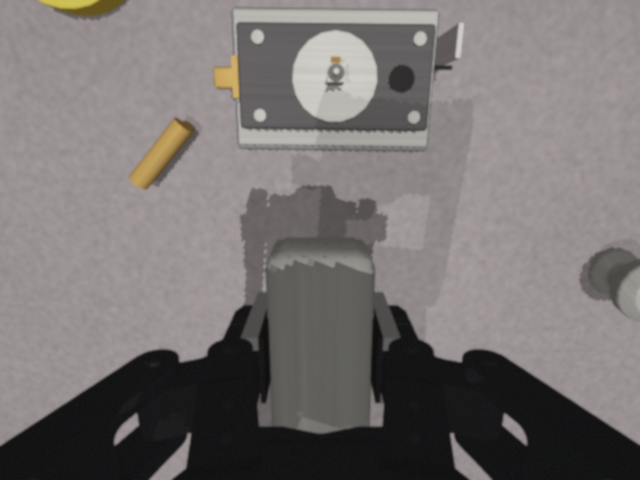

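The wrist view shows the rose at (335,75), the spindle tip at about (336,70) and the brass catch at (335,58).

```bash
cat > l.py <<'E'
from h import *
import sys
d=load(sys.argv[1]);im=d['img'].astype(int);g=im.sum(2)/3
x0,x1,y0,y1=map(int,sys.argv[2:6])
m=np.zeros(g.shape,np.uint8);m[y0:y1,x0:x1]=g[y0:y1,x0:x1]<float(sys.argv[6])
m=cv2.morphologyEx(m,2,np.ones((5,5)))
c=max(cv2.findContours(m,0,1)[0],key=cv2.contourArea)[:,0]
print(cv2.boundingRect(c),cv2.minAreaRect(c))
P=np.array([onz(d,u,v,.062)[:2] for u,v in c])*1000
r=cv2.minAreaRect(P.astype(np.float32));print('case',r)
# edge fits
ps=np.radians(float(sys.argv[7]));ex=np.array([np.cos(ps),np.sin(ps)]);ey=np.array([-ex[1],ex[0]])
Q=(P-np.array(r[0]));X=Q@ex;Y=Q@ey
for s in(-1,1):
  k=(np.abs(Y)<50)&(s*X>20);f=np.polyfit(Y[k],X[k],1);f=np.polyfit(Y[k][abs(np.polyval(f,Y[k])-X[k])<1],X[k][abs(np.polyval(f,Y[k])-X[k])<1],1);print('long edge yaw',np.degrees(ps)-np.degrees(np.arctan(f[0])),f[1],k.sum())
  k=(np.abs(X)<20)&(s*Y>40);f=np.polyfit(X[k],Y[k],1);print('short edge yaw',np.degrees(ps)+np.degrees(np.arctan(f[0])),f[1],k.sum())
u0,v0=map(int,sys.argv[8:10]);w=int(sys.argv[10])
m=np.zeros(g.shape,np.uint8);m[v0-w:v0+w,u0-w:u0+w]=g[v0-w:v0+w,u0-w:u0+w]>(float(sys.argv[6]) if len(sys.argv)<12 else float(sys.argv[11]))
c=max(cv2.findContours(m,0,1)[0],key=cv2.contourArea)
e=cv2.fitEllipse(cv2.convexHull(c));P=np.array([onz(d,u,v,.07)[:2] for u,v in cv2.convexHull(c)[:,0]])*1000
print('rose px',e,onz(d,*e[0],.07)); print('rose circle',cv2.minEnclosingCircle(P.astype(np.float32)),cv2.fitEllipse(P.astype(np.float32)))
cv2.imwrite('pics/lc.png',cv2.resize(cv2.cvtColor(d['img'],cv2.COLOR_RGB2BGR)[v0-w:v0+w,u0-w:u0+w],(600,600),interpolation=cv2.INTER_CUBIC))
E
python3 l.py wrist4 232 440 15 140 95 19.9 335 75 50; python3 -c "
from h import *
print(ray(load('wrist4'),320,240))"
```

```text
(315, 98, 113, 33) ((371.0, 114.0), (32.0, 112.0), 90.0)
case ((494.96539306640625, 168.05531311035156), (20.870609283447266, 76.3333969116211), 20.80884552001953)
(array([0.48368532, 0.19702772, 0.35259176]), array([-0.28050632, -0.0937239 , -0.95526911]))Traceback (most recent call last):
  File "l.py", line 15, in <module>
    k=(np.abs(Y)<50)&(s*X>20);f=np.polyfit(Y[k],X[k],1);f=np.polyfit(Y[k][abs(np.polyval(f,Y[k])-X[k])<1],X[k][abs(np.polyval(f,Y[k])-X[k])<1],1);print('long edge yaw',np.degrees(ps)-np.degrees(np.arctan(f[0])),f[1],k.sum())
                                ~~~~~~~~~~^^^^^^^^^^^^^
    raise TypeError("expected non-empty vector for x")
TypeError: expected non-empty vector for x
```

```bash
python3 -c "
from h import *
g=load('wrist4')['img'].astype(int).sum(2)//3
print(g[75,225:445:5]);print(g[5:155:4,280]);print(g[5:155:4,335])"; python3 l.py wrist4 242 440 13 140 130 19.9 335 75 50 160
```

```text
[160 162 161  93 100 100  99  99  99  98  98  98  98 100 201 202 202 203
 203 203 200 114 101 110 185 200 200 200 199 199 191  97  97  55  48  46
  47  46  91  98  97 106 126 151]
[147 147 182 179 167  95  98  95  97  97  99  98  98  99 100  98  97  98
  98  99  96  98  99  94  99  99  98  99  97  99  93 112 178 179 182 139
 127 153]
[145 139 182 182 178  95 125 200 200 199 200 200 201 140 126 125 190 163
 104 107  99 162 184 181 181 182 183 184 180 138  82  75 156 160 164 130
 103 137]
(242, 22, 198, 110) ((340.1395263671875, 77.00161743164062), (197.54478454589844, 108.10897064208984), 0.6661999821662903)
case ((508.0669860839844, 196.73211669921875), (67.12832641601562, 132.2869415283203), 20.038543701171875)
long edge yaw 19.798408930614926 -32.83109073400721 144
short edge yaw 17.13322880794084 -62.20968842201905 106
long edge yaw 20.15879113264549 33.263093259226736 156
short edge yaw 17.486973339245836 64.72148744732165 64
rose px ((334.3359069824219, 75.51160430908203), (84.23861694335938, 90.0565414428711), 6.387161731719971) [0.50832772 0.20020325 0.07      ]
rose circle ((507.5383605957031, 199.91433715820312), 27.401872634887695) ((507.53521728515625, 199.94085693359375), (54.193782806396484, 54.65008544921875), 33.483524322509766)
```

```bash
[ -f pics/lc.png ] && echo ok
```

```text
ok
```

View pics/lc.png

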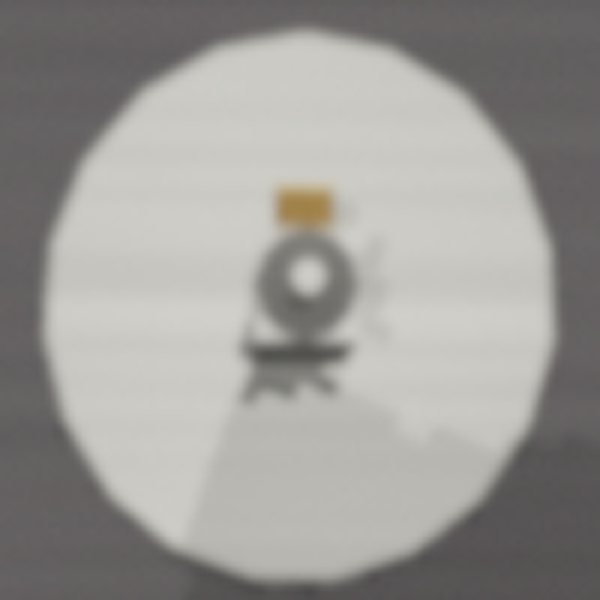

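```bash
python3 -c "
from h import *
d=load('wrist4')
for u,v in [(334,71),(336,70)]: print(onz(d,u,v,.112))
print(proj(d,np.array([.508,.2,.112])),proj(d,np.array([.508,.2,.07])))
go(.508-.001*0,.2,.18,20)"
```

```text
[0.50674633 0.20074442 0.112     ]
[0.507609   0.19990228 0.112     ]
[336.0948153   69.21253623] [334.44360149  76.14005432]
t 8.1 pos [0.4152 0.1719 0.2126] F [ 1.09 -0.28 -3.08] gap 0.033 yaw 20.7 tilt [-0.0282  0.002 ]
shift units total [3.902 0.277 1.202]
rot units total [-0.111  0.246  0.115]
```

```bash
python3 -m inch '0 0.5 0.05 0 -0.05 0.12 0.05; 0 0.7 0.1 0 -0.05 0.12 0.05; 0 0.7 0.1 0.3 0 0 0; 0 0.7 0 0.3 0 0 0; 0 0.7 0 0.2 0 0 0';  python3 -m inch '0 0.2 0 0 0 0 0; 0 0 0 0 0 0 0';  python3 -c "
from h import *
go(.5084,.2003,.175,20)"
```

```text
clock: 8.6
ee_pos: [0.5014, 0.1915, 0.1926]
orientation: [0.0, 0.985, 0.171, 0.004]
contact_force: [0.5, -0.8, -2.0]
finger_gap: 0.0328
clock: 8.8
ee_pos: [0.5088, 0.1921, 0.1914]
orientation: [0.001, 0.986, 0.169, 0.003]
contact_force: [0.6, 0.4, -3.1]
finger_gap: 0.033
t 8.8 pos [0.5088 0.1921 0.1914] F [ 0.61  0.4  -3.05] gap 0.033 yaw 19.48 tilt [ 0.0063 -0.0001]
shift units total [ 0.09  -0.317  0.654]
rot units total [ 0.021 -0.056 -0.086]
```

```bash
python3 -m inch '0 0.06 -0.2 0.2 0.01 -0.03 -0.05; 0 0.04 -0.12 0.2 0.01 -0.02 -0.04; 0 0 0 0 0 0 0; 0 0 0 0 0 0 0';  python3 -c "
from h import *
go(.5084,.2003,.175,20); snap('top','top5');snap('side','side5')
t=cv2.imread('pics/top5.png');s=cv2.imread('pics/side5.png')
def c(i,x,y,w,h,W=400,H=400): return cv2.resize(i[y:y+h,x:x+w],(W,H),interpolation=cv2.INTER_CUBIC)
cv2.imwrite('pics/c5.png',np.hstack([c(t,180,215,100,100),c(s,240,130,100,100)]))"
```

```text
clock: 9.2
ee_pos: [0.5078, 0.2003, 0.1809]
orientation: [0.0, 0.985, 0.174, 0.0]
contact_force: [0.4, -0.4, -2.2]
finger_gap: 0.0332
t 9.2 pos [0.5078 0.2003 0.1809] F [ 0.37 -0.4  -2.24] gap 0.0332 yaw 20.01 tilt [0.0005 0.0001]
shift units total [0.022 0.007 0.236]
rot units total [ 0.001 -0.004  0.001]
```

View pics/c5.png

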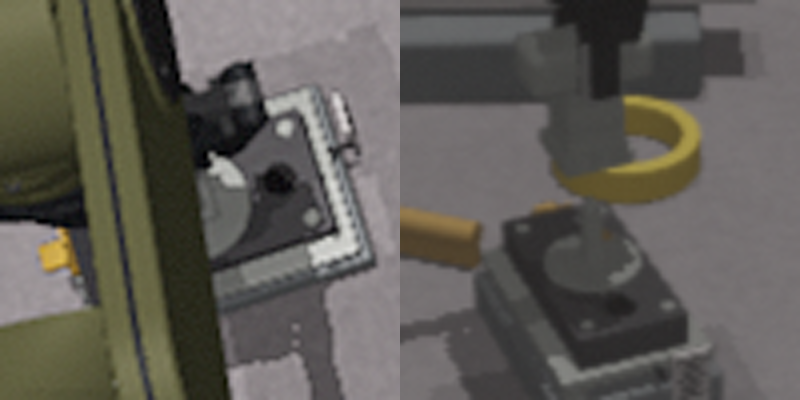

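Side crop: the knob's foot (crop centre about x=590) stands right above the spindle (x=592). Going down gently.

```bash
python3 -m inch '0 0.02 0 0.2 0 0 0; 0 0 0 0.3 0 0 0; 0 0 0 0.2 0 0 0; 0 0 0 0.1 0 0 0; 0 0 0 0 0 0 0';  python3 -c "
from h import *
go(.5084,.2003,.145,20)"; python3 -m inch '0 0 0 0.15 0 0 0; 0 0 0 0.15 0 0 0'; python3 -m inch '0 0 0 0.15 0 0 0; 0 0 0 0.1 0 0 0';python3 -c "
from h import *
go(.5084,.2003,.145,20)"
```

```text
clock: 9.8
ee_pos: [0.5081, 0.2003, 0.1594]
orientation: [0.0, 0.985, 0.174, 0.0]
contact_force: [0.1, -0.1, -2.3]
finger_gap: 0.0329
t 9.8 pos [0.5081 0.2003 0.1594] F [ 0.14 -0.07 -2.33] gap 0.0329 yaw 20.0 tilt [0.0009 0.0001]
shift units total [0.012 0.004 0.574]
rot units total [ 0.002 -0.008  0.   ]
clock: 10.0
ee_pos: [0.5085, 0.2004, 0.1519]
orientation: [-0.0, 0.985, 0.174, 0.001]
contact_force: [0.3, -0.2, -2.5]
finger_gap: 0.033
clock: 10.2
ee_pos: [0.5085, 0.2004, 0.145]
orientation: [-0.0, 0.985, 0.174, 0.001]
contact_force: [-0.3, 0.0, -2.3]
finger_gap: 0.0324
t 10.2 pos [0.5085 0.2004 0.145 ] F [-0.25  0.02 -2.34] gap 0.0324 yaw 20.0 tilt [0.0018 0.0004]
shift units total [-0.005  0.002 -0.001]
rot units total [ 0.002 -0.018 -0.001]
```

```bash
python3 -m inch '0 0 0 0.1 0 0 0; 0 0 0 0.1 0 0 0'; python3 -m inch '0 0 0 0.1 0 0 0; 0 0 0 0.1 0 0 0'; python3 -m inch '0 0 0 0.1 0 0 0';  python3 -c "
from h import *
go(.5084,.2003,.111,20)"
```

```text
clock: 10.4
ee_pos: [0.5085, 0.2004, 0.1395]
orientation: [-0.0, 0.985, 0.174, 0.001]
contact_force: [-1.0, -0.1, -2.4]
finger_gap: 0.0329
clock: 10.6
ee_pos: [0.5086, 0.2004, 0.1341]
orientation: [-0.0, 0.985, 0.174, 0.001]
contact_force: [-0.1, -0.3, -2.3]
finger_gap: 0.0328
clock: 10.7
ee_pos: [0.5086, 0.2004, 0.1315]
orientation: [-0.0, 0.985, 0.174, 0.001]
contact_force: [-0.7, -0.3, -1.5]
finger_gap: 0.0328
t 10.7 pos [0.5086 0.2004 0.1315] F [-0.72 -0.27 -1.53] gap 0.0328 yaw 20.0 tilt [0.002  0.0004]
shift units total [-0.012  0.001  0.82 ]
rot units total [ 0.003 -0.02  -0.   ]
```

```bash
for i in 1; do python3 -m inch '0 0 0 0.1 0 0 0'; done; python3 -m inch '0 0 0 0.1 0 0 0'; python3 -m inch '0 0 0 0.1 0 0 0'
```

```text
clock: 10.8
ee_pos: [0.5091, 0.2006, 0.1292]
orientation: [-0.0, 0.985, 0.174, 0.002]
contact_force: [0.6, -0.2, -0.6]
finger_gap: 0.0326
clock: 10.9
ee_pos: [0.5098, 0.2008, 0.1271]
orientation: [-0.0, 0.985, 0.174, 0.003]
contact_force: [1.0, 0.9, 0.5]
finger_gap: 0.0328
clock: 11.0
ee_pos: [0.5101, 0.2009, 0.1251]
orientation: [-0.0, 0.985, 0.174, 0.003]
contact_force: [-2.4, 0.5, 3.6]
finger_gap: 0.0328
```

```bash
python3 -m inch '0 0 0 0.1 0 0 0'; python3 -m inch '0 0 0 0.1 0 0 0'; python3 -m inch '0 0 0 0.08 0 0 0'; python3 -c "
from h import *
go(.5084,.2003,.111,20); snap('side','side6'); snap('wrist','wrist6')"
```

```text
clock: 11.1
ee_pos: [0.5103, 0.2009, 0.1238]
orientation: [-0.0, 0.985, 0.174, 0.003]
contact_force: [-4.4, -0.7, 10.6]
finger_gap: 0.0327
clock: 11.2
ee_pos: [0.5104, 0.2009, 0.1232]
orientation: [-0.0, 0.985, 0.174, 0.002]
contact_force: [-6.1, -1.7, 13.0]
finger_gap: 0.0329
clock: 11.3
ee_pos: [0.5104, 0.2009, 0.1234]
orientation: [-0.0, 0.985, 0.174, 0.002]
contact_force: [-6.4, -1.8, 11.3]
finger_gap: 0.0328
t 11.3 pos [0.5104 0.2009 0.1234] F [-6.43 -1.76 11.3 ] gap 0.0328 yaw 20.01 tilt [0.0039 0.0008]
shift units total [-0.087 -0.004  0.496]
rot units total [ 0.006 -0.038  0.002]
```

```bash
python3 -m inch '0 -0.05 0 0.05 0 -0.03 0'; python3 -m inch '0 -0.04 0 0.07 0 0 0';python3 -c "
from h import *
go(.5084,.2003,.111,20)"
```

```text
clock: 11.5
ee_pos: [0.5101, 0.2008, 0.1243]
orientation: [0.0, 0.985, 0.174, 0.002]
contact_force: [-0.6, 0.2, 4.4]
finger_gap: 0.0327
clock: 11.6
ee_pos: [0.51, 0.2008, 0.1243]
orientation: [-0.0, 0.985, 0.174, 0.003]
contact_force: [-0.8, 0.4, 4.9]
finger_gap: 0.0329
t 11.6 pos [0.51   0.2008 0.1243] F [-0.8   0.42  4.85] gap 0.0329 yaw 20.02 tilt [0.0053 0.001 ]
shift units total [-0.072 -0.004  0.533]
rot units total [ 0.008 -0.051  0.003]
```

```bash
python3 -c "
from h import *
s=cv2.imread('pics/side6.png');w=cv2.imread('pics/wrist6.png')
def c(i,x,y,w,h,W=400,H=400): return cv2.resize(i[y:y+h,x:x+w],(W,H),interpolation=cv2.INTER_CUBIC)
cv2.imwrite('pics/c6.png',np.hstack([c(s,245,150,90,90),c(w,200,0,240,240)]))"
```

```text
(no output)
```

View pics/c6.png

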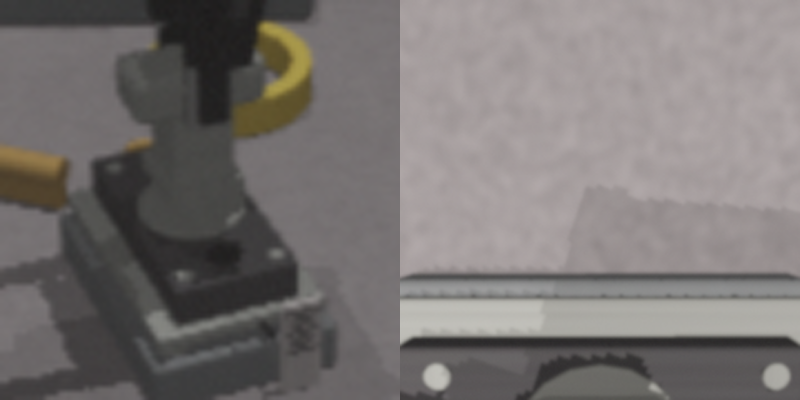

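```bash
python3 -m inch '0 -0.05 0 0.1 0 -0.03 0'; python3 -m inch '0 -0.05 0 0.1 0 -0.03 0'; python3 -m inch '0 -0.05 0 0.11 0 -0.02 0'
```

```text
clock: 11.7
ee_pos: [0.5101, 0.2008, 0.1239]
orientation: [-0.0, 0.985, 0.174, 0.003]
contact_force: [-1.3, -0.5, 8.1]
finger_gap: 0.033
clock: 11.8
ee_pos: [0.5101, 0.2009, 0.1237]
orientation: [-0.0, 0.985, 0.174, 0.003]
contact_force: [-2.7, -0.5, 9.5]
finger_gap: 0.0329
clock: 11.9
ee_pos: [0.5102, 0.2009, 0.1234]
orientation: [-0.0, 0.985, 0.174, 0.003]
contact_force: [-3.0, -0.9, 10.8]
finger_gap: 0.0329
```

```bash
python3 -m inch '0 -0.1 0 0.12 0 -0.03 0'; python3 -m inch '0 -0.1 0 0.12 0 -0.03 0'
```

```text
clock: 12.0
ee_pos: [0.5094, 0.2005, 0.1224]
orientation: [-0.0, 0.985, 0.174, 0.004]
contact_force: [1.7, 0.9, -2.9]
finger_gap: 0.033
clock: 12.1
ee_pos: [0.5076, 0.1998, 0.1196]
orientation: [0.0, 0.985, 0.174, 0.003]
contact_force: [1.7, -0.1, -1.3]
finger_gap: 0.0331
```

Snapped over the catch. Down to the rose.

```bash
python3 -m inch '0 0.03 0 0.1 0 0 0;0 0.02 0 0.08 0 0 0'; python3 -m inch '0 0 0 0.08 0 0 0';python3 -m inch '0 0 0 0.05 0 0 0';python3 -c "
from h import *
go(.5084,.2003,.111,20)"
```

```text
clock: 12.3
ee_pos: [0.5083, 0.2001, 0.1137]
orientation: [0.0, 0.985, 0.174, 0.003]
contact_force: [0.3, -0.6, -1.8]
finger_gap: 0.0331
clock: 12.4
ee_pos: [0.5075, 0.1999, 0.1106]
orientation: [0.0, 0.985, 0.174, 0.001]
contact_force: [0.8, 0.5, 2.2]
finger_gap: 0.0328
clock: 12.5
ee_pos: [0.5076, 0.1999, 0.1097]
orientation: [0.0, 0.985, 0.174, 0.001]
contact_force: [-1.3, 0.4, 9.0]
finger_gap: 0.0329
t 12.5 pos [0.5076 0.1999 0.1097] F [-1.33  0.4   9.03] gap 0.0329 yaw 20.02 tilt [ 0.0026 -0.0003]
shift units total [ 0.035 -0.005 -0.054]
rot units total [ 0.011 -0.022  0.003]
```

```bash
python3 -m inch '0 0 0 0.03 0 0 0;0 0 0 0.02 0 0 0'; python3 -c "
from h import *
go(.5084,.2003,.111,20);snap('side','side7')
s=cv2.imread('pics/side7.png');cv2.imwrite('pics/c7.png',cv2.resize(s[150:240,235:355],(800,600),interpolation=cv2.INTER_CUBIC))"
```

```text
clock: 12.7
ee_pos: [0.5077, 0.1999, 0.1102]
orientation: [0.001, 0.985, 0.174, 0.001]
contact_force: [-2.9, -0.7, 4.2]
finger_gap: 0.0327
t 12.7 pos [0.5077 0.1999 0.1102] F [-2.9  -0.74  4.16] gap 0.0327 yaw 20.02 tilt [ 0.0014 -0.0008]
shift units total [ 0.032 -0.004 -0.031]
rot units total [ 0.012 -0.01   0.003]
```

View pics/c7.png

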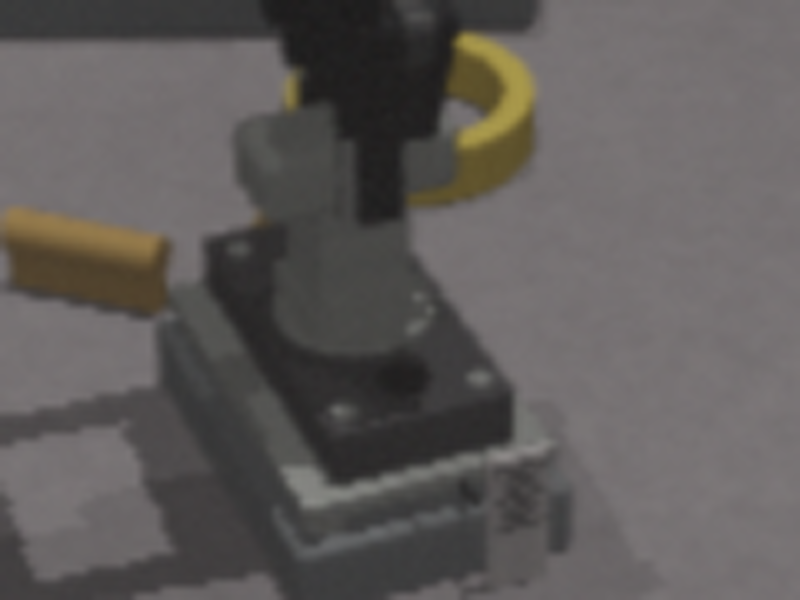

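Knob is home: the side crop shows its foot on the rose at (345,335). Now I'll take up the free play slowly.

```bash
python3 -m inch '0 0.02 0 -0.1 0 0 0;0 0 0 -0.12 0 0 0;0 0 0 -0.12 0 0 0'; python3 -m inch '0 0 0 -0.08 0 0 0'; python3 -m inch '0 0 0 -0.06 0 0 0'
```

```text
clock: 13.05
ee_pos: [0.5072, 0.1998, 0.1165]
orientation: [0.001, 0.985, 0.174, -0.0]
contact_force: [4.4, 1.6, -11.6]
finger_gap: 0.0327
clock: 13.15
ee_pos: [0.5071, 0.1997, 0.1168]
orientation: [0.001, 0.985, 0.174, -0.0]
contact_force: [6.1, 1.5, -13.9]
finger_gap: 0.0328
clock: 13.25
ee_pos: [0.5071, 0.1998, 0.1166]
orientation: [0.0, 0.985, 0.174, 0.0]
contact_force: [7.0, 1.8, -11.3]
finger_gap: 0.0326
```

```bash
python3 -m inch '0 0.04 0 -0.09 0 0 0'; python3 -m inch '0 0.03 0 -0.1 0 0 0'; python3 -m inch '0 0.03 0 -0.1 0 0 0'
```

```text
clock: 13.35
ee_pos: [0.5073, 0.1998, 0.1167]
orientation: [0.0, 0.985, 0.174, -0.001]
contact_force: [2.7, 0.5, -10.7]
finger_gap: 0.0325
clock: 13.45
ee_pos: [0.5073, 0.1998, 0.117]
orientation: [0.001, 0.985, 0.174, -0.001]
contact_force: [5.0, 1.0, -14.5]
finger_gap: 0.0328
clock: 13.55
ee_pos: [0.5073, 0.1998, 0.1173]
orientation: [0.001, 0.985, 0.174, -0.002]
contact_force: [6.0, 1.9, -16.3]
finger_gap: 0.033
```

```bash
python3 -m inch '0 0.03 0 -0.1 0 0 0'; python3 -m inch '0 0.03 0 -0.1 0 0 0'; python3 -m inch '0 0.03 0 -0.1 0 0 0'
```

```text
clock: 13.65
ee_pos: [0.5073, 0.1998, 0.1174]
orientation: [0.001, 0.985, 0.173, -0.003]
contact_force: [7.2, 2.1, -16.4]
finger_gap: 0.0326
clock: 13.75
ee_pos: [0.5073, 0.1998, 0.1174]
orientation: [0.001, 0.985, 0.173, -0.004]
contact_force: [6.1, 1.3, -17.4]
finger_gap: 0.0328
clock: 13.85
ee_pos: [0.5074, 0.1999, 0.1174]
orientation: [0.001, 0.985, 0.173, -0.004]
contact_force: [6.3, 1.2, -15.9]
finger_gap: 0.0332
```

```bash
python3 -m inch '0 0.03 0 -0.1 0 0 0;0 0.03 0 -0.1 0 0 0;0 0.03 0 -0.1 0 0 0'; python3 -c "
from h import *
go(.5084,.2003,.111,20);snap('side','side8')
s=cv2.imread('pics/side8.png');cv2.imwrite('pics/c8.png',cv2.resize(s[150:240,235:355],(800,600),interpolation=cv2.INTER_CUBIC))"
```

```text
clock: 14.15
ee_pos: [0.5075, 0.1999, 0.1174]
orientation: [0.001, 0.985, 0.173, -0.006]
contact_force: [6.8, 1.5, -15.5]
finger_gap: 0.0327
t 14.15 pos [0.5075 0.1999 0.1174] F [  6.77   1.51 -15.47] gap 0.0327 yaw 19.95 tilt [-0.0121 -0.0043]
shift units total [ 0.041 -0.003  0.256]
rot units total [-0.001  0.123 -0.009]
```

View pics/c8.png

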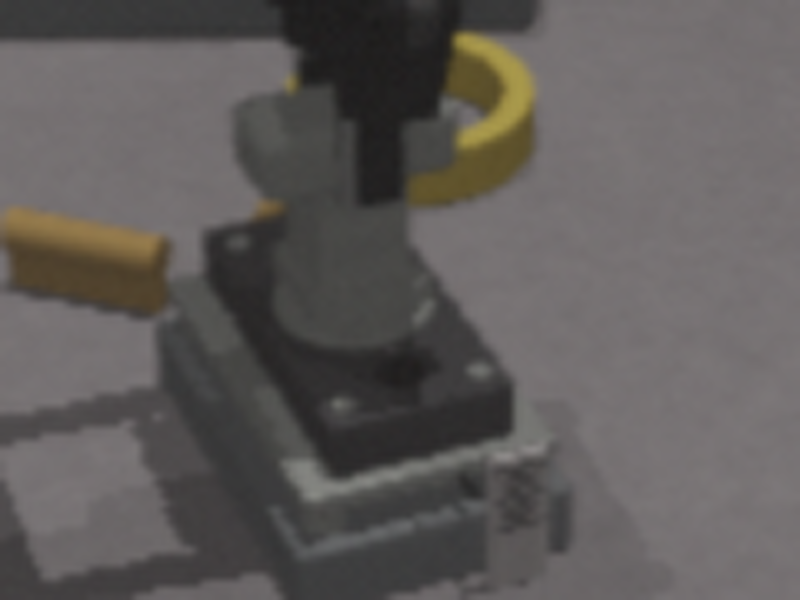

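The platen and knob are both visibly raised (case screw at (343,404) against 411 before). I'll keep holding and straighten the small tilt.

```bash
python3 -m inch '0 0.03 0 -0.1 0 0.03 0;0 0.03 0 -0.1 0 0.03 0;0 0.03 0 -0.1 0 0.03 0'; python3 -m inch '0 0.03 0 -0.1 0 0.03 0;0 0.03 0 -0.1 0 0.03 0;0 0.03 0 -0.1 0 0.03 0';python3 -m inch '0 0.03 0 -0.1 0 0.03 0;0 0.03 0 -0.1 0 0.03 0;0 0.03 0 -0.1 0 0.03 0'; python3 -c "
from h import *
go(.5084,.2003,.111,20)"
```

```text
clock: 14.5
ee_pos: [0.5074, 0.1999, 0.1173]
orientation: [0.001, 0.985, 0.173, -0.004]
contact_force: [5.8, 1.8, -15.8]
finger_gap: 0.0329
clock: 14.8
ee_pos: [0.5072, 0.1998, 0.1173]
orientation: [-0.0, 0.985, 0.173, -0.002]
contact_force: [6.4, 2.1, -16.3]
finger_gap: 0.0329
clock: 15.1
ee_pos: [0.5071, 0.1997, 0.1173]
orientation: [-0.001, 0.985, 0.173, 0.0]
contact_force: [5.4, 1.2, -15.4]
finger_gap: 0.0326
t 15.1 pos [0.5071 0.1997 0.1173] F [  5.36   1.2  -15.39] gap 0.0326 yaw 19.89 tilt [0.0004 0.0013]
shift units total [ 0.056 -0.005  0.252]
rot units total [-0.01  -0.008 -0.018]
```

```bash
python3 -m inch '0 0.03 0 -0.1 0 0.02 0;0 0.03 0 -0.1 0 0.02 0;0 0.03 0 -0.1 0 0.02 0;0 0.03 0 -0.1 0 0.02 0;0 0.03 0 -0.1 0 0.02 0'; python3 -m inch '0 0.03 0 -0.1 0 0.02 0;0 0.03 0 -0.1 0 0.02 0;0 0.03 0 -0.1 0 0.02 0;0 0.03 0 -0.1 0 0.02 0;0 0.03 0 -0.1 0 0.02 0'; python3 -c "
from h import *
go(.5084,.2003,.111,20);snap('side','side9')
a=load('side0');b=load('side9');c=load('side7')
# platen shift between home and pull: template matching of case screws
def sh(A,B,u,v,w=9):
  A=cv2.cvtColor(A['img'],7);B=cv2.cvtColor(B['img'],7)
  f=8;T=cv2.resize(A[v-w:v+w,u-w:u+w],None,fx=f,fy=f,interpolation=2);S=cv2.resize(B[v-w-4:v+w+4,u-w-4:u+w+4],None,fx=f,fy=f,interpolation=2)
  r=cv2.matchTemplate(S,T,5);m=cv2.minMaxLoc(r);return (np.array(m[3])/f-4),m[1]
for u,v in [(305,207),(287,211)]: print('unl->pull',sh(a,b,u,v),'unl->home',sh(a,c,u,v))
P=np.array([.48,.145,.065]);print('px per 2mm',proj(a,P+[0,0,.002])-proj(a,P))
"
```

```text
clock: 15.6
ee_pos: [0.507, 0.1997, 0.1173]
orientation: [-0.001, 0.985, 0.172, 0.002]
contact_force: [5.9, 1.8, -16.5]
finger_gap: 0.0325
clock: 16.1
ee_pos: [0.5069, 0.1996, 0.1173]
orientation: [-0.002, 0.985, 0.172, 0.003]
contact_force: [6.0, 1.6, -17.0]
finger_gap: 0.0331
t 16.1 pos [0.5069 0.1996 0.1173] F [  5.96   1.63 -16.97] gap 0.0331 yaw 19.83 tilt [0.006  0.0045]
shift units total [ 0.064 -0.006  0.252]
rot units total [-0.021 -0.068 -0.029]
unl->pull (array([ 0.  , -0.75]), 0.9827840924263) unl->home (array([0.125, 0.375]), 0.9746893644332886)
unl->pull (array([ 0.125, -0.75 ]), 0.8303552865982056) unl->home (array([0.   , 0.375]), 0.8335118889808655)
px per 2mm [-0.03835769 -0.7404187 ]
```

Screw shift is 0.75 px, about +2.0 mm of platen or 14 N, which agrees with the wrist force. Lowering now.

```bash
python3 -m inch '0 0.04 0 0.03 0 0 0;0 0.03 0 0.06 0 0 0;0 0.02 0 0.08 0 0 0'; python3 -m inch '0 0 0 0.06 0 0 0;0 0 0 0.05 0 0 0'; python3 -c "
from h import *
go(.5084,.2003,.1112,20)"
```

```text
clock: 16.45
ee_pos: [0.5081, 0.2001, 0.1126]
orientation: [-0.001, 0.985, 0.172, 0.002]
contact_force: [-0.1, -0.8, -2.3]
finger_gap: 0.0327
clock: 16.65
ee_pos: [0.5085, 0.2003, 0.111]
orientation: [-0.002, 0.985, 0.172, 0.002]
contact_force: [-1.0, -0.6, 0.1]
finger_gap: 0.0328
t 16.65 pos [0.5085 0.2003 0.111 ] F [-1.04 -0.65  0.11] gap 0.0328 yaw 19.84 tilt [0.0031 0.0036]
shift units total [-0.004 -0.004 -0.006]
rot units total [-0.022 -0.04  -0.027]
```

```bash
python3 -m inch '65 0 0 0 0 0 0;65 0 0 0 0 0 0;65 0 0 0 0 0 0;65 0 0 0 0 0 0;65 0 0 0 0 0 0'; python3 -m inch '65 0 0 -0.2 0 0 0;65 0 0 -0.5 0 0 0;65 0 0 -0.8 0 0 0;65 0 0 -1 0 0 0; 65 0 0 -1 0 0 0'; python3 -m inch '65 0 0 -1 0 0 0;65 0 0 -0.7 0 0 0;65 0 0 -0.3 0 0 0;65 0 0 0 0 0 0; 65 0 0 0 0 0 0'; python3 -c "
from h import *
go(.427,.172,.25,20);snap('side','side10')
a=load('side0');b=load('side10')
s=cv2.imread('pics/side10.png');cv2.imwrite('pics/c10.png',cv2.resize(s[120:240,215:375],(800,600),interpolation=cv2.INTER_CUBIC))"
```

```text
clock: 17.15
ee_pos: [0.5104, 0.2008, 0.1142]
orientation: [-0.002, 0.985, 0.172, 0.004]
contact_force: [-0.4, 0.7, -0.6]
finger_gap: 0.0554
clock: 17.65
ee_pos: [0.5073, 0.1997, 0.2028]
orientation: [-0.001, 0.985, 0.172, 0.0]
contact_force: [0.7, 0.7, -0.2]
finger_gap: 0.0552
clock: 18.15
ee_pos: [0.5093, 0.2001, 0.2641]
orientation: [-0.002, 0.985, 0.172, 0.007]
contact_force: [0.6, 0.4, -1.2]
finger_gap: 0.0554
t 18.15 pos [0.5093 0.2001 0.2641] F [ 0.57  0.4  -1.22] gap 0.0554 yaw 19.84 tilt [0.0124 0.0062]
shift units total [-3.488 -0.059  0.517]
rot units total [-0.015 -0.131 -0.026]
```

View pics/c10.png

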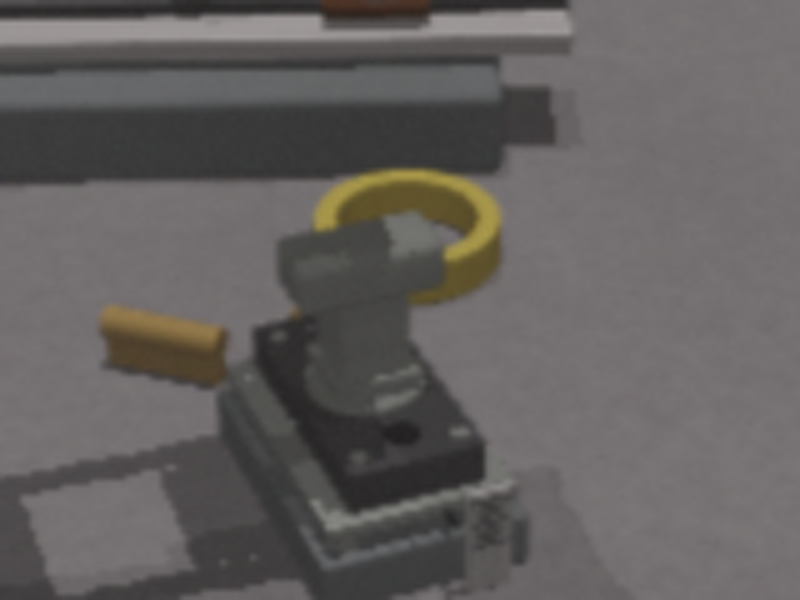

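```bash
python3 -c "
from h import *
print(hand_in())"
```

```text
the job is handed in; nothing more can be done
None
```

The steel oblong knob is on the spindle, held by its catch, with the gripper clear of it. The job was handed in at about 18 s of the 53 s allowed. `hand_in()` gives no verdict, so the checks below are my own.

- **Pushing home:** The knob snagged partway on the catch, because the tool had drifted about 2 mm in +x and was pressing the socket sideways. I shifted it back and the catch snapped in. The largest measured push was about 15 N. The foot met the rose at the predicted height (TCP 0.111 m) with about 11 N on it.
- **Pull test:** I held the pull for about 2.6 s, and the catch took the load about 4 mm above the rose. Wrist force was 14.5 to 17.4 N including the knob's weight. The side camera showed the platen up about 2.0 mm, or 14 N, which agrees. A sideways force of 5 to 7 N remained during the pull.
- **At the end:** The knob was lowered onto the rose and released. The last side picture shows it upright and seated. I did not re-measure the platen after letting go.
- **Bystanders:** I did not re-measure where the other bench items stand. No unexpected contact forces showed up along the way.

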